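# Refit the filter of the gym's air cleaner

### The arm

A 7-joint arm with a two-finger parallel gripper is mounted at the origin on the work surface. World frame = base frame: x ahead of the robot, y to its left, z up, the work surface at z = 0. Lengths are in mm, angles in rad, forces in N, time in s.
With the tool pointing down it reaches from about 350 to 900 mm from the base axis. Payload 7.2 kg.
Tool frame: the origin (TCP) lies at the centre of the arm's flange, where the gripper is bolted on; the fingertips stand 182 mm ahead of it and the grasp point (between the pads) lies 163 mm ahead of it (bot.grip_depth is the distance from the TCP to the grasp point, in mm); z points along the fingers, y is the line along which they close (so a half turn about z gives the same grasp; the last joint's range is limited). The gripper opens to 88 mm and grips with 3 to 60 N. Pads are 20 mm wide; open, the fingers measure 115 mm over their backs; the gripper's body (75 mm by 178 mm) begins 61 mm behind the grasp point.
Start: joints at [1.143, 0.411, -0.013, 1.596, 0.006, 1.134, -0.082], TCP at [220.041, -584.983, 404.653] pointing down, gripper open.
Joint ranges: [-2.95, 2.95], [-0.29, 1.99], [-1.47, 1.44], [0.14, 2.54], [-1.03, 4.17], [0.13, 1.85], [-2.86, 2.86]. Speed limits (rad/s): [2.39, 2.39, 3.01, 3.01, 3.14, 3.14, 3.14].

### API

Orientations are given as [roll, pitch, yaw] about the fixed x, y, z axes, in that order (R = Rz(yaw) Ry(pitch) Rx(roll)).
In Python, from rig import bot gives the robot as it stands.
- The arm moves only by the shell command python3 -m jog 'ROWS' [FORCE]. ROWS is JSON, one flat list of numbers, 7 for each row, row after row: the shift along the tool's x, y, z each as a share of 0.1 m, from -1 to 1, then the turn, a rotation vector about the tool's x, y, z each as a share of pi rad, from -1 to 1, then the closure, from -1 (fully open) to 1 (shut). In form: [x, y, z, wx, wy, wz, claw, x, y, z, wx, wy, wz, claw, ...]. A call has 1 to 20 rows; each row is the pose to reach, as a shift and turn from the pose commanded when the call began, along the tool's axes at that moment, turning the shorter way round; what a row does not reach only later rows make up. A row lasts 1/10 s, in which the tool goes at most 50 mm and 8.59 degrees, less where a joint would pass 70% of its speed; a pose out of reach is approached as far as the arm can. A call with a number of a shift or a turn outside -1 to 1 is refused whole. A call with a gripper value outside its range is refused whole. The fingers move at their own pace and stop on an object; FORCE is the grip in N (left out, the last holds). Time passes only in rows, so rows that repeat a pose let the fingers close. It gives the time, the measured TCP pose, the force, the opening and the grip force at its end, in the units of the state.
- bot.read_state(): the state, without advancing time (a new reading comes with each control period).
- bot.get_image(name): name is "scene" or "top"; returns (picture, depth): 480x640x3 uint8, blue, green, red; 480x640 float32, mm along the optical axis (not along the pixel's ray), 0 where there is no reading.
- bot.calibration(name): a dict with "vfov" (degrees; the focal length in pixels is half the picture's height over the tangent of half this angle, whatever the lens; pixels are square), "cx", "cy" (the principal point, pixels), "rvec" (rotation vector, rad) and "tvec" (3), from world to camera coordinates, as OpenCV has them. Camera axes: x right, y down, z forward; pixel columns grow to the right and rows downward; lengths in mm; the calibration is good to about 2 mm. A picture is of the moment at which its call begins. calibration takes no time and is no camera call.
- bot.job_done(): hands the job in; it is judged then, once.
The state is a dict: "time": time; "joint_positions": joint angles; "dq": joint speeds; "joint_torque": joint torques, N m; "tool_pos": TCP position; "ee_rot": TCP orientation; "force": force on the tool from outside, world axes, zero at the start; "wrist_torque": the same for the moment, N m; "width": finger opening in mm; "grasp_force": force on a finger pad.
Only numpy, scipy, OpenCV 4.12 (cv2) and the standard library are available. Lean on these libraries where they do the work, as an engineer would, in place of code of your own. Each camera call takes 0.05 s, during which the arm holds its last target. There are 200 camera calls.

### The job

The air cleaner lies on its back with its filter bay open: fit the fresh blue-and-white filter, which is longer than the opening. Slant one end under the lip at the head of the machine and press it fully back against the hidden spring bar, swing the other end down past the foot lip until the filter lies flat on the ledges, then ease it back, without letting it drop or snap, until it is home against the foot end and held under both lips. Never force the filter against the plastic housing, and leave the spent grey filter and everything else on the bench alone.

Things in the scene. Friction and masses are not known exactly. Their poses are not given: they have to be found in the camera images.
- cleaner: White box-shaped air cleaner lying on its back, fixed to the bench, 315 long (x) x 230 wide (y) x 150 high, open filter bay in its top. Origin: at bench height under the centre of the bay opening; -x points to its head (black trim line on top, controls), +x to its foot end (rubber feet), z up; the box reaches from x = -165 to +150. All sizes in mm.
- bay_mouth (a point): Centre of the bay opening at the top face (z = 150). Opening 196 long (x = -98 to +98) x 157 wide (plain vertical side walls at y = -78.5 and +78.5, no lip on the sides). At both ends a lip 8 thick (z = 142 to 150) overhangs a channel. The plastic housing bears pushes up to 25 N. Axes as the cleaner.
- deep_end (a point): Under the head lip, at ledge level (x = -125, z = 118): as far as a filter end can go. A smooth spring bar, hidden by the lip, spans the channel (z = 120 to 139): its face rests at x = -104, yields to about 4 N, rising evenly to 10 N at x = -125, where it stops solid. The filter is 3 shorter than from here to the foot lip's edge. Channel height from ledge to lip 24.
- foot_end (a point): Blind end of the shallow channel at the foot: foot of its hard, fixed end wall at ledge level (x = +110, z = 118). It runs 12 under the lip, 24 high. The level, rigid ledges (top z = 118) go all round the bay: at the ends from the channel ends to 14 inside the lip edges, along the sides 10 wide; elsewhere the bay is about 20 deeper.
- fresh_filter: Clean filter, white frame, pale blue pleats: rigid plate 220 long (x) x 150 wide (y) x 10 thick, 0.25 to 0.42 kg, both ends alike. Origin: centre of its underside, z up. A blue pull rib stands across the middle of its top: 16 thick (x), 70 long (y), z = 10 to 40. Starts flat on the bench, rib up. Fully home it is flat at x = 0, y = 0 (side play 3.5), z = 118 in the cleaner's frame.
- fresh_end_a (a point): centre of the fresh filter's end face at its own x = -110 (half thickness)
- fresh_end_b (a point): centre of the fresh filter's end face at its own x = +110 (half thickness)
- spent_filter: The dirty filter cassette, same shape and size, grey frame, brown-black pleats, black rib; origin and axes as the fresh one. Leave it where it lies.
- dumbbell: Black hex dumbbell, 205 x 60 x 60, on the bench, origin under its centre; leave alone
- water_bottle: Blue water bottle, 68 across, 200 tall, origin under its centre; leave alone
- kettlebell: Small red kettlebell, 92 across, 130 tall, origin under its centre; leave alone
- dust_brush: Dusting brush with wooden handle, lying on the bench; leave alone
- screw_jar: Clear jar with a steel cap, 60 across, 75 tall; leave alone

How it is judged:
By the outcome, as a careful person would: the job done as asked, in the order asked, and still so for the second after the job is handed in, with the robot touching nothing.
It also fails if it takes over 69 s, if anything falls off the work surface, if the arm or the gripper's body presses on something with over 40 N, if the wrist force passes 120 N, or if a joint passes its speed limit or range.

## Working session

There is one attempt and no reset: what is moved stays moved. The work goes in short steps, Python scripts to look and compute and a shell command to move; the robot and the scene stay as the last step left them, time stands still between calls to the robot, and variables do not carry over. Pictures are saved under pics/ and viewed, at most 10 in all, crops included, and the job is handed in when it is done.

```bash
ls; mkdir -p pics; python3 - <<'E'
from rig import bot
import cv2,numpy as np
for n in("scene","top"):
    im,d=bot.get_image(n); cv2.imwrite(f"pics/{n}0.png",im); np.save(f"pics/{n}0.npy",d); print(n,bot.calibration(n))
s=bot.read_state(); print({k:np.round(v,3) for k,v in s.items()}, bot.grip_depth)
E
```

```text
pics
scene {'vfov': 56.91021215611808, 'cx': 325.1472112051054, 'cy': 232.82642369320573, 'rvec': array([ 2.06370502,  1.70428497, -0.50137958]), 'tvec': array([-112.83830884, -399.80023513, 1553.89488875])}
top {'vfov': 46.05621448625574, 'cx': 321.3473941169256, 'cy': 238.25031654510948, 'rvec': array([ 2.05485239, -2.14084351,  0.25007316]), 'tvec': array([  41.24493658,  580.77572313, 1164.0626596 ])}
{'time': np.float64(0.1), 'joint_positions': array([ 1.143,  0.412, -0.013,  1.597,  0.006,  1.134, -0.082]), 'dq': array([-0.002, -0.002, -0.001, -0.003,  0.   , -0.001,  0.001]), 'joint_torque': array([ 3.0000e-03, -5.8910e+01,  6.4400e-01, -2.9171e+01, -5.4000e-02,
        1.5000e-02,  0.0000e+00]), 'tool_pos': array([ 219.927, -584.815,  403.882]), 'ee_rot': array([-3.14,  0.  ,  0.36]), 'force': array([-0.865, -0.561, -0.263]), 'wrist_torque': array([-0.019,  0.013, -0.003]), 'grasp_force': np.float64(0.0), 'width': np.float64(87.909)} 163.3
```

View pics/scene0.png

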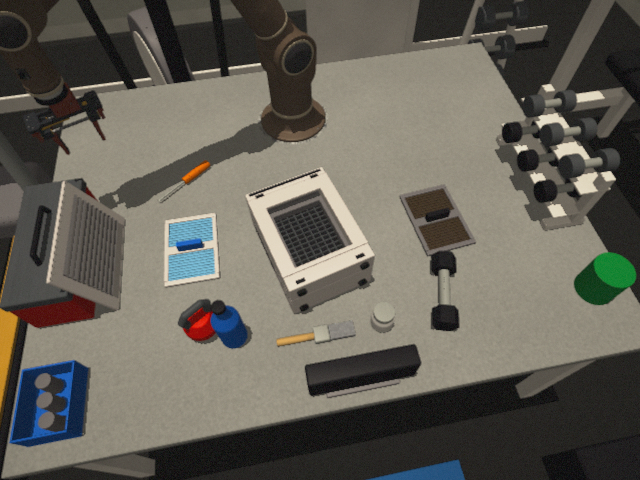

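View pics/top0.png

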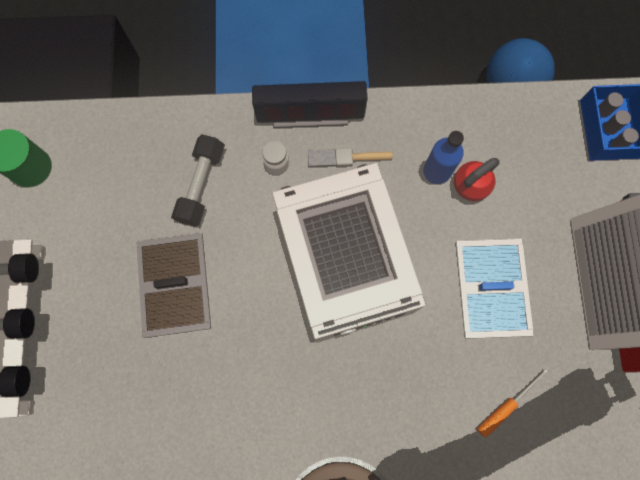

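```bash
cat > h.py <<'E'
import cv2,numpy as np
from rig import bot
from scipy.spatial.transform import Rotation as Rot
def cal(n):
    c=bot.calibration(n); f=240/np.tan(np.radians(c['vfov'])/2)
    K=np.array([[f,0,c['cx']],[0,f,c['cy']],[0,0,1]]); R=cv2.Rodrigues(c['rvec'])[0]
    return K,R,np.ravel(c['tvec'])
def cloud(n,d):
    K,R,t=cal(n); v,u=np.mgrid[:480,:640]
    P=np.stack([(u-K[0,2])*d/K[0,0],(v-K[1,2])*d/K[1,1],d],-1)
    return (P-t)@R
def ray(n,px,z):
    K,R,t=cal(n); px=np.atleast_2d(px).astype(float)
    r=np.c_[px,np.ones(len(px))]@np.linalg.inv(K).T@R; o=-R.T@t
    return (o+r*((z-o[2])/r[:,2])[:,None])[:,:2]
E
python3 - <<'E'
from h import *
for n in("top","scene"):
    im=cv2.imread(f"pics/{n}0.png"); d=np.load(f"pics/{n}0.npy"); W=cloud(n,d); z=W[...,2]
    hsv=cv2.cvtColor(im,cv2.COLOR_BGR2HSV)
    big=lambda m:max(cv2.findContours(m.astype(np.uint8),cv2.RETR_CCOMP,cv2.CHAIN_APPROX_NONE)[0],key=cv2.contourArea)
    def rep(name,m,zz):
        c=big(m); p=ray(n,c[:,0],zz).astype(np.float32); (cx,cy),s,a=cv2.minAreaRect(p)
        print(n,name,np.round([cx,cy,*s,a],1),'medz',np.median(z[m])); return c
    box=(abs(W[...,0]-550)<200)&(abs(W[...,1])<190)
    m=box&(z>140)&(z<160); c=rep('top face',m,150)
    cs,hi=cv2.findContours(m.astype(np.uint8),cv2.RETR_CCOMP,cv2.CHAIN_APPROX_NONE)
    holes=[c for c,h in zip(cs,hi[0]) if h[3]>=0]; c=max(holes,key=cv2.contourArea)
    (cx,cy),s,a=cv2.minAreaRect(ray(n,c[:,0],150).astype(np.float32)); print('hole',cx,cy,s,a)
    near=(abs(W[...,0]-500)<200)&(W[...,1]<-200)&(W[...,1]>-480)
    m=near&(z>-5)&(z<60)&((hsv[...,2]>165)|((hsv[...,0]>90)&(hsv[...,0]<125)&(hsv[...,1]>70)))
    rep('fresh',cv2.morphologyEx(m.astype(np.uint8),cv2.MORPH_CLOSE,np.ones((5,5)))>0,10)
    m=near&(z<60)&(hsv[...,0]>100)&(hsv[...,0]<125)&(hsv[...,1]>170)
    rep('rib',m,40)
E
```

```text
top top face [542.1 -32.7 316.7 230.1  14.3] medz 150.30500999094397
hole 548.1731567382812 -30.634368896484375 (198.00601196289062, 159.82936096191406) 14.255975723266602
top fresh [ 507.7 -329.4  262.9  312.7   89.1] medz 5.706628552521051Traceback (most recent call last):
  File "<stdin>", line 18, in <module>
  File "<stdin>", line 7, in rep
  File "<stdin>", line 5, in <lambda>
ValueError: max() iterable argument is empty
```

```bash
python3 - <<'E'
from h import *
for n,px,box in(("top",(497,286),(450,232,540,345)),("scene",(190,244),(155,205,228,292))):
    im=cv2.imread(f"pics/{n}0.png"); d=np.load(f"pics/{n}0.npy"); W=cloud(n,d); z=W[...,2]
    hsv=cv2.cvtColor(im,cv2.COLOR_BGR2HSV); print(hsv[px[1],px[0]],z[px[1],px[0]])
    roi=np.zeros(z.shape,bool); x0,y0,x1,y1=box; roi[y0:y1,x0:x1]=1
    def rep(name,m,zz):
        m=cv2.morphologyEx(m.astype(np.uint8),cv2.MORPH_CLOSE,np.ones((3,3)))
        c=max(cv2.findContours(m,cv2.RETR_EXTERNAL,cv2.CHAIN_APPROX_NONE)[0],key=cv2.contourArea)
        (cx,cy),s,a=cv2.minAreaRect(ray(n,c[:,0],zz).astype(np.float32)); print(n,name,np.round([cx,cy,*s,a],1))
    rep('fresh',roi&((hsv[...,2]>200)|(hsv[...,1]>60)),10)
    rep('rib',roi&(hsv[...,1]>150),40); rep('rib by z',roi&(z>33)&(z<48),40)
for n in("scene",):
    im=cv2.imread(f"pics/{n}0.png"); W=cloud(n,np.load(f"pics/{n}0.npy")); m=(abs(W[...,0]-550)<200)&(abs(W[...,1])<190)&(abs(W[...,2]-150)<10)
    cs,hi=cv2.findContours(m.astype(np.uint8),cv2.RETR_CCOMP,cv2.CHAIN_APPROX_NONE)
    c=max([c for c,h in zip(cs,hi[0]) if h[3]>=0],key=cv2.contourArea); print(cv2.minAreaRect(ray(n,c[:,0],150).astype(np.float32)))
E
```

```text
[108 138 199] 39.77641578293163
top fresh [ 467.6 -365.4  149.1  218.5   89.7]
top rib [ 460.3 -384.     8.7    0.    87.6]
top rib by z [ 466.6 -363.7   72.    15.4   87.6]
[108 201 136] 39.18577762041208
scene fresh [ 463.4 -366.   149.4  218.4   89.7]
scene rib [ 4.721e+02 -3.637e+02  3.080e+01  6.940e+01  1.000e-01]
scene rib by z [ 465.9 -363.6   69.8   20.9   88.5]
((547.4177856445312, -31.6695556640625), (196.6296844482422, 158.62525939941406), 14.25052261352539)
```

```bash
cat > plan.py <<'E'
# usage: plan.py gx gy gz psi tilt  -> grasp point (world mm), degrees; prints shift/100 and turn/pi in tool axes
import sys
from h import *
gx,gy,gz,psi,th=map(float,sys.argv[1:6])
s=bot.read_state(); R0=Rot.from_euler('xyz',s['ee_rot'])
R1=Rot.from_euler('z',psi,degrees=True)*Rot.from_euler('x',180,degrees=True)*Rot.from_euler('x',-th,degrees=True)
T=np.array([gx,gy,gz])-R1.apply([0,0,163.3])
print('shift',np.round(R0.inv().apply(T-s['tool_pos'])/100,3),'turn',np.round((R0.inv()*R1).as_rotvec()/np.pi,4))
print('grasp now',np.round(s['tool_pos']+R0.apply([0,0,163.3]),1),'F',np.round(s['force'],1),'M',np.round(s['wrist_torque'],2),'t',s['time'],'w',round(float(s['width']),1))
E
python3 -m jog '[0.3,-0.12,0,0,0,-0.05,-1, 0.7,-0.27,0,0,0,-0.1,-1, 1,-0.39,0,0,0,-0.383,-1, 1,-0.39,0,0,0,-0.383,-1, 1,-0.39,0,0,0,-0.383,-1, 1,-0.39,0,0,0,-0.383,-1, 1,-0.39,0,0,0,-0.383,-1, 1,-0.39,0,0,0,-0.383,-1, 1,-0.39,0,0,0,-0.383,-1, 1,-0.39,0,0,0,-0.383,-1]'
python3 plan.py 466 -364.8 32 89.7 0
```

```text
time: 1.1
tool_pos: [299.7, -513.3, 404.3]
ee_rot: [-3.141, -0.001, 1.559]
force: [0.2, -0.8, 0.4]
width: 87.6
grasp_force: 0.0
shift [1.504 1.645 2.091] turn [-0.     -0.0002 -0.0022]
grasp now [ 299.7 -513.2  241. ] F [ 0.2 -0.8  0.4] M [ 0.   -0.16 -0.05] t 1.1 w 87.6
```

```bash

python3 -m jog '[0.3,0.3,0.2,0,0,-0.002,-1, 0.65,0.65,0.5,0,0,-0.002,-1, 1,1,0.8,0,0,-0.002,-1]'
python3 -m jog '[0.3,0.35,0.2,0,0,0,-1, 0.5,0.645,0.3,0,0,0,-1, 0.5,0.645,0.3,0,0,0,-1, 0.5,0.645,0.3,0,0,0,-1, 0.5,0.645,0.3,0,0,0,-1]'
python3 plan.py 466 -364.8 32 89.7 0
python3 - <<'E'
from h import *
im,_=bot.get_image("top"); cv2.imwrite("pics/t1.png",cv2.resize(im[200:380,400:600],None,fx=3,fy=3))
E
```

```text
time: 1.4
tool_pos: [391.7, -422.7, 332.3]
ee_rot: [3.141, 0.001, 1.564]
force: [1.8, -0.4, -0.3]
width: 87.9
grasp_force: 0.0
time: 1.9
tool_pos: [454.8, -374.7, 303.0]
ee_rot: [-3.141, 0.001, 1.566]
force: [-0.4, -0.3, -1.0]
width: 88.0
grasp_force: 0.0
shift [0.101 0.112 1.077] turn [-0.0002  0.0003  0.0002]
grasp now [ 454.7 -374.9  139.7] F [-0.4 -0.3 -1. ] M [-0.02 -0.08  0.03] t 1.9 w 88.0
```

View pics/t1.png

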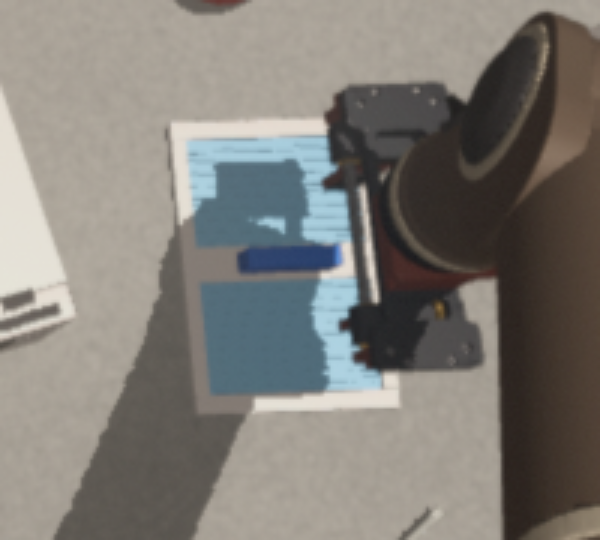

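```bash

python3 -m jog '[0.05,0.05,0.3,0,0,0,-1, 0.1,0.11,0.6,0,0,0,-1, 0.1,0.11,0.9,0,0,0,-1, 0.1,0.11,0.9,0,0,0,-1, 0.1,0.11,0.9,0,0,0,-1, 0.1,0.11,0.9,0,0,0,-1]'
python3 plan.py 466 -364.8 32 89.7 0
```

```text
time: 2.55
tool_pos: [466.8, -364.7, 214.7]
ee_rot: [3.14, 0.002, 1.568]
force: [0.3, 0.1, -0.1]
width: 87.9
grasp_force: 0.0
shift [-0.001 -0.008  0.194] turn [0.0006 0.0006 0.0007]
grasp now [ 467.1 -365.    51.4] F [ 0.3  0.1 -0.1] M [-0.07 -0.07 -0.02] t 2.55 w 87.9
```

```bash

python3 -m jog '[0,-0.005,0.1,0,0,0,-1, 0,-0.008,0.194,0,0,0,-1, 0,-0.008,0.194,0,0,0,-1, 0,-0.008,0.194,0,0,0,0, 0,-0.008,0.194,0,0,0,1, 0,-0.008,0.194,0,0,0,1, 0,-0.008,0.194,0,0,0,1, 0,-0.008,0.194,0,0,0,1, 0,-0.008,0.194,0,0,0,1, 0,-0.008,0.194,0,0,0,1, 0,-0.008,0.194,0,0,0,1]' 50
python3 plan.py 466 -364.8 32 89.7 0
```

```text
time: 3.65
tool_pos: [465.9, -363.6, 193.4]
ee_rot: [-3.142, 0.0, 1.569]
force: [0.2, -0.9, -1.5]
width: 27.4
grasp_force: 0.0
shift [-0.012  0.001 -0.019] turn [-0.      0.      0.0012]
grasp now [ 465.9 -363.6   30.1] F [ 0.2 -0.9 -1.5] M [ 0.02 -0.06 -0.02] t 3.65 w 27.4
```

```bash

python3 -m jog '[0,0,0,0,0,0,1, 0,0,0,0,0,0,1, 0,0,0,0,0,0,1, 0,0,0,0,0,0,1, 0,0,0,0,0,0,1]' 50
python3 plan.py 466 -364.8 32 89.7 0; python3 plan.py 466 -364.8 232 104.25 0
```

```text
time: 4.15
tool_pos: [465.9, -363.6, 193.4]
ee_rot: [3.141, 0.0, 1.569]
force: [1.3, -0.6, -0.8]
width: 15.9
grasp_force: 50.0
shift [-0.012  0.001 -0.019] turn [0.     0.     0.0012]
grasp now [ 465.9 -363.6   30.1] F [ 1.3 -0.6 -0.8] M [-0.06 -0.19 -0.02] t 4.15 w 15.9
shift [-1.200e-02  1.000e-03 -2.019e+00] turn [ 0.      0.     -0.0796]
grasp now [ 465.9 -363.6   30.1] F [ 1.3 -0.6 -0.8] M [-0.06 -0.19 -0.02] t 4.15 w 15.9
```

```bash
cat > ins.py <<'E'
# usage: ins.py hx hz tilt [dy]  -> head lower corner in cleaner frame
import sys,subprocess,json
from h import *
from cfg import C,YAW,GX,GY,GH
hx,hz,th=map(float,sys.argv[1:4]); dy=float(sys.argv[4]) if len(sys.argv)>4 else 0
Ry=Rot.from_euler('y',-th,degrees=True); Rc=Rot.from_euler('z',YAW,degrees=True)
g=Rc.apply(np.array([hx,dy,hz])+Ry.apply([110+GX,GY,GH]))+[*C,0]
# current filter state in cleaner frame
s=bot.read_state(); R0=Rot.from_euler('xyz',s['ee_rot'])
Rf=Rc.inv()*R0*Rot.from_matrix(np.array([[0,1,0],[1,0,0],[0,0,-1.]])).inv()
gp=Rc.inv().apply(s['tool_pos']+R0.apply([0,0,163.3])-[*C,0]); h=gp-Rf.apply([110+GX,GY,GH])
print('head corner now',np.round(h,1),'foot',np.round(h+Rf.apply([220,0,0]),1),'F cleaner',np.round(Rc.inv().apply(s['force']),1))
subprocess.run(['python3','plan.py',*map(str,g),str(90+YAW),str(th)])
E
cat > cfg.py <<'E'
C=(547.8,-31.15); YAW=14.25; GX=0.; GY=0.; GH=30.5
E
python3 -m jog '[0,0,-0.1,0,0,0,1, 0,0,-0.3,0,0,0,1, 0,0,-0.55,0,0,0,1, 0,0,-0.8,0,0,0,1, 0,0,-1,0,0,0,1]'
python3 -m jog '[0,0,-0.25,0,0,0,1, 0,0,-0.5,0,0,0,1, 0.1,0,-0.75,0,0,0,1, 0.35,0,-0.95,0,0,0,1, 0.6,0.05,-1,0,0,0,1, 0.85,0.1,-1,0,0,0,1, 1,0.2,-1,0,0,0,1]'
python3 ins.py -80 180 0
```

```text
time: 4.65
tool_pos: [465.7, -363.5, 295.2]
ee_rot: [3.141, 0.0, 1.569]
force: [0.6, 0.9, -2.6]
width: 15.9
grasp_force: 50.0
time: 5.35
tool_pos: [485.5, -261.5, 394.3]
ee_rot: [-3.141, -0.0, 1.571]
force: [0.7, -0.4, -2.3]
width: 15.6
grasp_force: 50.0
shift [2.377 0.913 0.205] turn [-0.0001 -0.     -0.0792]
grasp now [ 485.5 -261.5  231. ] F [ 0.7 -0.4 -2.3] M [-0.03 -0.09 -0.01] t 5.35 w 15.6
head corner now [-223.7 -180.8  200.5] foot [ -10.5 -235.   200.5] F cleaner [ 0.6 -0.5 -2.3]
```

```bash

python3 -m jog '[0.2,0.1,0,0,0,0,1, 0.45,0.2,0,0,0,0,1, 0.7,0.32,0,0,0,-0.02,1, 1,0.45,0,0,0,-0.04,1]'
python3 -m jog '[0.3,0.15,0,0,0,-0.02,1, 0.6,0.3,0,0,0,-0.04,1, 0.8,0.35,0,0,0,-0.04,1, 1,0.4,0,0,0,-0.04,1, 1,0.4,0,0,0,-0.04,1]'
python3 ins.py -75 190 15
```

```text
time: 5.75
tool_pos: [530.9, -163.3, 393.8]
ee_rot: [-3.141, 0.001, 1.696]
force: [-0.4, 0.1, -3.1]
width: 15.6
grasp_force: 50.0
time: 6.25
tool_pos: [558.3, -56.0, 393.9]
ee_rot: [3.141, -0.001, 1.826]
force: [0.1, 0.4, -2.4]
width: 15.9
grasp_force: 50.0
shift [ 0.269 -0.228 -0.118] turn [-0.0832 -0.0007  0.0019]
grasp now [558.3 -55.8 230.6] F [ 0.1  0.4 -2.4] M [-0.02 -0.1  -0.04] t 6.25 w 15.9
head corner now [-105.9  -27.1  200. ] foot [114.1 -25.7 200.1] F cleaner [ 0.2  0.4 -2.4]
```

```bash

python3 -m jog '[0.09,-0.07,-0.04,-0.028,0,0,1, 0.18,-0.15,-0.08,-0.056,0,0.001,1, 0.27,-0.228,-0.118,-0.0832,-0.0007,0.0019,1, 0.27,-0.228,-0.118,-0.0832,-0.0007,0.0019,1, 0.27,-0.228,-0.118,-0.0832,-0.0007,0.0019,1]'
python3 ins.py -75 190 15
python3 - <<'E'
from h import *
for n in("top","scene"):
    im,d=bot.get_image(n); cv2.imwrite(f"pics/{n}2.png",im); np.save(f"pics/{n}2.npy",d)
a=cv2.imread("pics/top2.png")[150:350,250:450]; b=cv2.imread("pics/scene2.png")[120:320,220:420]
cv2.imwrite("pics/m2.png",np.hstack([cv2.resize(i,(400,400),interpolation=2) for i in(a,b)]))
E
```

```text
time: 6.75
tool_pos: [529.3, -40.2, 405.5]
ee_rot: [2.883, 0.003, 1.813]
force: [-0.2, -0.8, -2.3]
width: 15.6
grasp_force: 50.0
shift [0.042 0.012 0.002] turn [-0.0009  0.0013 -0.0017]
grasp now [570.  -30.5 247.7] F [-0.2 -0.8 -2.3] M [-0.13  0.28 -0.02] t 6.75 w 15.6
head corner now [-76.8  -4.4 190. ] foot [135.9  -5.6 246.4] F cleaner [-0.4 -0.8 -2.3]
```

View pics/m2.png

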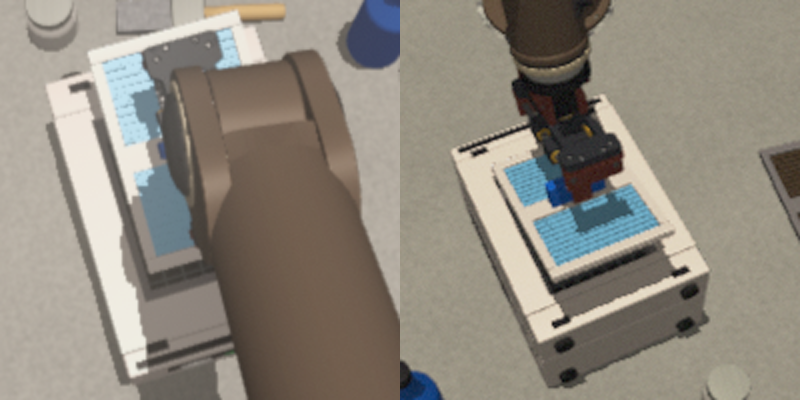

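```bash
cat > meas.py <<'E'
# filter side edges / ends in the estimated filter frame, from depth clouds
import sys
from h import *
from cfg import *
s=bot.read_state(); R0=Rot.from_euler('xyz',s['ee_rot'])
Rf=R0*Rot.from_matrix(np.array([[0,1,0],[1,0,0],[0,0,-1.]])).inv()
o=s['tool_pos']+R0.apply([0,0,163.3])-Rf.apply([GX,GY,GH])
for n in("top","scene"):
    W=cloud(n,np.load(f"pics/{n}2.npy")); P=Rf.inv().apply(W.reshape(-1,3)-o)
    m=(abs(P[:,0])<125)&(abs(P[:,1])<90)&(abs(P[:,2]-10)<6); P=P[m]; print(n,len(P),'z med',np.round(np.median(P[:,2]),1),'slope',np.round(np.polyfit(P[:,0],P[:,2],1),3))
    for lo in range(-100,100,25):
        q=P[(P[:,0]>lo)&(P[:,0]<lo+25)]
        if len(q)>20: print('  x',lo,'y',np.round([q[:,1].min(),q[:,1].max()],1))
    for lo in range(-70,70,35):
        q=P[(P[:,1]>lo)&(P[:,1]<lo+35)]
        if len(q)>20: print('  y',lo,'x',np.round([q[:,0].min(),q[:,0].max()],1))
E
python3 meas.py
```

```text
top 3516 z med 9.6 slope [3.000e-03 9.556e+00]
  x -100 y [21.4 73.2]
  x -75 y [20.1 73.3]
  x -50 y [21.  73.2]
  x -25 y [28.2 73.3]
  x 0 y [26.4 73.3]
  x 25 y [20.6 73.3]
  x 50 y [-76.5  73.3]
  x 75 y [-76.9  73.3]
  y -70 x [ 58.  110.2]
  y -35 x [ 62.8 110.3]
  y 0 x [-109.6  110.2]
  y 35 x [-109.6  110.1]
scene 3050 z med 10.9 slope [-3.0000e-03  1.0913e+01]
  x -100 y [-76.1  -7.7]
  x -75 y [-75.9   0.3]
  x -50 y [-76.1  72.9]
  x -25 y [-76.5  74.2]
  x 0 y [-76.4  73.8]
  x 25 y [-76.2  73.8]
  x 50 y [-76.8  74.4]
  x 75 y [-76.7  74.2]
  y -70 x [-113.2  110. ]
  y -35 x [-113.7  109.3]
  y 0 x [-72.5 109.6]
  y 35 x [-23.2 109.7]
```

```bash
sed -i 's/GY=0./GY=1.5/' cfg.py; python3 ins.py -86 160 15; python3 -c "
from math import *
for a in(15,):print(cos(radians(a)),sin(radians(a)))"
```

```text
shift [ 0.056 -0.178  0.258] turn [-0.0008  0.001  -0.0017]
grasp now [570.8 -30.1 247.3] F [ 0.3  0.2 -2.2] M [-0.11  0.36  0.02] t 6.85 w 15.6
head corner now [-76.   -5.7 189.6] foot [136.6  -6.9 246. ] F cleaner [ 0.3  0.1 -2.2]
0.9659258262890683 0.25881904510252074
```

```bash

python3 -m jog '[0.02,-0.06,0.09,0,0,-0.001,1, 0.04,-0.12,0.18,-0.0008,0.001,-0.0017,1, 0.056,-0.178,0.258,-0.0008,0.001,-0.0017,1, 0.056,-0.178,0.258,-0.0008,0.001,-0.0017,1, 0.056,-0.178,0.258,-0.0008,0.001,-0.0017,1]'
python3 ins.py -87 121 15
```

```text
time: 7.35
tool_pos: [518.1, -36.1, 375.3]
ee_rot: [2.878, -0.001, 1.821]
force: [-0.7, 0.4, -2.8]
width: 15.6
grasp_force: 50.0
shift [-0.01  -0.109  0.37 ] turn [ 0.0004 -0.0003  0.0003]
grasp now [559.2 -25.5 217.6] F [-0.7  0.4 -2.8] M [-0.13  0.29 -0.02] t 7.35 w 15.6
head corner now [-85.8   1.1 159.5] foot [126.6   1.3 216.8] F cleaner [-0.6  0.5 -2.8]
```

```bash

python3 -m jog '[0,-0.02,0.08,0,0,0,1, 0,-0.05,0.17,0,0,0,1, -0.01,-0.08,0.27,0,0,0,1, -0.01,-0.1,0.34,0,0,0,1, -0.01,-0.109,0.37,0,0,0,1, -0.01,-0.109,0.37,0,0,0,1, -0.01,-0.109,0.37,0,0,0,1]'
python3 ins.py -104 121 15
python3 - <<'E'
from h import *
im,d=bot.get_image("scene"); cv2.imwrite("pics/s3.png",cv2.resize(im[130:300,220:400],None,fx=3,fy=3,interpolation=2))
E
```

```text
time: 8.05
tool_pos: [517.7, -37.3, 337.3]
ee_rot: [2.877, -0.0, 1.821]
force: [0.6, -0.8, -2.6]
width: 15.7
grasp_force: 50.0
shift [ 0.    -0.168 -0.039] turn [ 0.0008 -0.0002  0.0003]
grasp now [559.  -26.7 179.6] F [ 0.6 -0.8 -2.6] M [-0.16  0.34  0.03] t 8.05 w 15.7
head corner now [-86.3  -0.  121.5] foot [126.1   0.2 178.9] F cleaner [ 0.4 -0.9 -2.6]
```

View pics/s3.png

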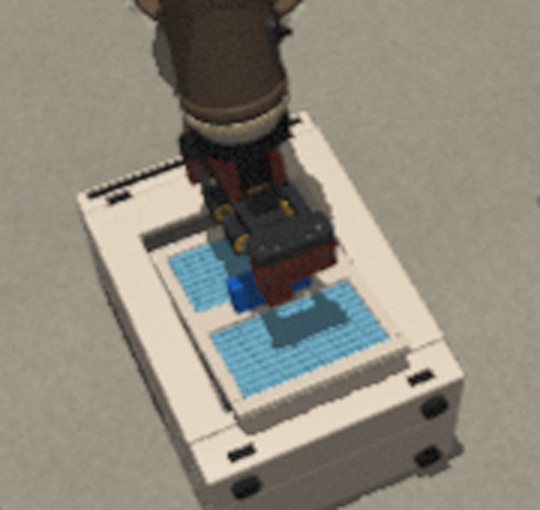

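```bash

python3 -m jog '[0,-0.04,-0.01,0,0,0,1, 0,-0.08,-0.02,0,0,0,1, 0,-0.12,-0.03,0,0,0,1, 0,-0.14,-0.037,0,0,0,1, 0,-0.14,-0.037,0,0,0,1, 0,-0.14,-0.037,0,0,0,1]'
python3 ins.py -115 121 15
python3 -m jog '[0,-0.03,-0.008,0,0,0,1, 0,-0.06,-0.016,0,0,0,1, 0,-0.09,-0.024,0,0,0,1, 0,-0.12,-0.032,0,0,0,1, 0,-0.12,-0.032,0,0,0,1, 0,-0.12,-0.032,0,0,0,1]'
python3 ins.py -122.4 121 15
```

```text
time: 8.7
tool_pos: [503.6, -41.0, 337.3]
ee_rot: [2.877, -0.0, 1.82]
force: [1.8, 0.0, -2.0]
width: 15.8
grasp_force: 50.0
shift [ 0.001 -0.133 -0.03 ] turn [ 0.0008 -0.0001  0.0002]
grasp now [545.  -30.4 179.6] F [ 1.8  0.  -2. ] M [-0.11  0.13 -0.02] t 8.7 w 15.8
head corner now [-100.8   -0.2  121.5] foot [111.6  -0.  178.9] F cleaner [ 1.7 -0.4 -2. ]
time: 9.3
tool_pos: [492.4, -43.7, 337.8]
ee_rot: [2.874, 0.0, 1.821]
force: [7.8, 1.8, -5.0]
width: 15.8
grasp_force: 50.0
shift [ 0.001 -0.095 -0.015] turn [ 0.0019 -0.      0.0003]
grasp now [534.3 -33.1 180.3] F [ 7.8  1.8 -5. ] M [ 0.31 -1.53 -0.03] t 9.3 w 15.8
head corner now [-1.115e+02 -1.000e-01  1.218e+02] foot [1.006e+02 1.000e-01 1.800e+02] F cleaner [ 8.  -0.2 -5. ]
```

```bash

python3 -m jog '[0,-0.03,-0.007,0,0,0,1, 0,-0.06,-0.014,0,0,0,1, 0,-0.085,-0.02,0,0,0,1, 0,-0.085,-0.02,0,0,0,1, 0,-0.085,-0.02,0,0,0,1]'
python3 ins.py -122.4 121 15
python3 -m jog '[0,-0.015,-0.004,0,0,0,1, 0,-0.02,-0.005,0,0,0,1, 0,-0.02,-0.005,0,0,0,1]'
python3 ins.py -122.4 121 15
```

```text
time: 9.8
tool_pos: [484.6, -45.6, 338.0]
ee_rot: [2.872, 0.001, 1.821]
force: [8.9, 1.4, -3.8]
width: 16.0
grasp_force: 50.0
shift [ 0.    -0.018  0.008] turn [0.0026 0.0001 0.0004]
grasp now [526.9 -34.9 180.6] F [ 8.9  1.4 -3.8] M [ 0.46 -2.11 -0.02] t 9.8 w 16.0
head corner now [-119.1   -0.2  121.8] foot [9.290e+01 1.000e-01 1.805e+02] F cleaner [ 9.  -0.9 -3.8]
time: 10.1
tool_pos: [482.8, -46.1, 338.0]
ee_rot: [2.871, 0.001, 1.821]
force: [9.2, 3.1, -5.2]
width: 15.9
grasp_force: 50.0
shift [-0.     0.     0.014] turn [0.0027 0.     0.0004]
grasp now [525.  -35.4 180.6] F [ 9.2  3.1 -5.2] M [ 0.51 -2.18 -0.  ] t 10.1 w 15.9
head corner now [-121.    -0.2  121.8] foot [9.110e+01 1.000e-01 1.806e+02] F cleaner [ 9.7  0.8 -5.2]
```

```bash

python3 -m jog '[0,-0.01,-0.003,0,0,0,1, 0,-0.01,-0.003,0,0,0,1, 0,-0.01,-0.003,0,0,0,1]'
python3 ins.py -122.4 121 15
python3 -m jog '[0,-0.01,-0.003,0,0,0,1, 0,-0.01,-0.003,0,0,0,1, 0,-0.01,-0.003,0,0,0,1]'
python3 ins.py -122.4 121 15
```

```text
time: 10.4
tool_pos: [481.8, -46.4, 338.0]
ee_rot: [2.871, 0.001, 1.821]
force: [10.2, 2.1, -4.8]
width: 15.9
grasp_force: 50.0
shift [0.    0.009 0.017] turn [0.0028 0.     0.0004]
grasp now [524.2 -35.6 180.6] F [10.2  2.1 -4.8] M [ 0.52 -2.29 -0.07] t 10.4 w 15.9
head corner now [-121.9   -0.2  121.9] foot [9.010e+01 1.000e-01 1.807e+02] F cleaner [10.4 -0.5 -4.8]
time: 10.7
tool_pos: [481.3, -46.5, 338.3]
ee_rot: [2.87, 0.001, 1.821]
force: [12.6, 3.0, -6.1]
width: 16.1
grasp_force: 50.0
shift [-0.     0.014  0.021] turn [0.0033 0.0001 0.0005]
grasp now [523.8 -35.7 181. ] F [12.6  3.  -6.1] M [ 0.63 -2.78 -0.03] t 10.7 w 16.1
head corner now [-122.1   -0.2  122.1] foot [ 89.8   0.2 181.2] F cleaner [12.9 -0.2 -6.1]
```

```bash
for w in "-121.9 121.5 15" "-122.2 121 12.8" "-122.8 120.5 10" "-123.3 120 7"; do python3 ins.py $w |grep shift; done
```

```text
shift [-0.     0.021  0.017] turn [0.0033 0.0001 0.0005]
shift [-0.     0.09   0.066] turn [0.0155 0.0001 0.0005]
shift [-0.     0.173  0.13 ] turn [0.031  0.0001 0.0005]
shift [-0.001  0.26   0.203] turn [0.0477 0.0001 0.0005]
```

```bash

python3 -m jog '[0,0.02,0.017,0.0033,0,0,1, 0,0.055,0.04,0.0095,0,0,1, 0,0.09,0.066,0.0155,0,0,1, 0,0.13,0.1,0.023,0,0,1, 0,0.173,0.13,0.031,0,0,1, 0,0.173,0.13,0.031,0,0,1]'
for w in "-122.8 120.5 10" "-123.3 120 7" "-123.8 119.5 4"; do python3 ins.py $w |grep -v grasp; done
```

```text
time: 11.3
tool_pos: [501.4, -41.3, 330.4]
ee_rot: [2.968, 0.001, 1.821]
force: [10.0, 1.8, 0.4]
width: 15.6
grasp_force: 50.0
shift [-0.001 -0.006 -0.001] turn [-0.0002  0.0001  0.0006]
head corner now [-122.3   -0.2  120.5] foot [ 94.4   0.3 158.6] F cleaner [10.1 -0.7  0.4]
shift [-0.001  0.088  0.063] turn [0.0165 0.0001 0.0006]
head corner now [-122.3   -0.2  120.5] foot [ 94.4   0.3 158.6] F cleaner [10.1 -0.7  0.4]
shift [-0.001  0.179  0.132] turn [0.0332 0.0001 0.0006]
head corner now [-122.3   -0.2  120.5] foot [ 94.4   0.3 158.6] F cleaner [10.1 -0.7  0.4]
```

```bash

python3 -m jog '[0,0.022,0.02,0.0055,0,0,1, 0,0.053,0.04,0.011,0,0,1, 0,0.083,0.063,0.0165,0,0,1, 0,0.115,0.085,0.022,0,0,1, 0,0.145,0.108,0.0275,0,0,1, 0,0.175,0.132,0.0332,0,0,1, 0,0.175,0.132,0.0332,0,0,1]'
for w in "-124.1 119 2" "-124.4 118.6 0.5" "-124.5 118.3 0"; do python3 ins.py $w |grep -v grasp; done
```

```text
time: 12.0
tool_pos: [520.4, -36.5, 320.4]
ee_rot: [3.071, 0.0, 1.821]
force: [11.6, 3.3, 1.7]
width: 16.0
grasp_force: 50.0
shift [-0.001  0.067  0.044] turn [0.0115 0.0001 0.0006]
head corner now [-123.9   -0.2  119.3] foot [ 95.5   0.2 134.9] F cleaner [12.   0.3  1.7]
shift [-0.001  0.113  0.079] turn [0.0198 0.0001 0.0006]
head corner now [-123.9   -0.2  119.3] foot [ 95.5   0.2 134.9] F cleaner [12.   0.3  1.7]
shift [-0.001  0.128  0.092] turn [0.0226 0.0001 0.0006]
head corner now [-123.9   -0.2  119.3] foot [ 95.5   0.2 134.9] F cleaner [12.   0.3  1.7]
```

```bash

python3 -m jog '[0,0.025,0.016,0.0045,0,0,1, 0,0.045,0.03,0.008,0,0,1, 0,0.067,0.046,0.0115,0,0,1, 0,0.09,0.062,0.0157,0,0,1, 0,0.113,0.08,0.0198,0,0,1, 0,0.113,0.08,0.0198,0,0,1]'
for w in "-124.5 118.2 0" "-124.5 117.5 0"; do python3 ins.py $w ; done
```

```text
time: 12.6
tool_pos: [531.7, -33.6, 313.1]
ee_rot: [3.133, 0.0, 1.821]
force: [10.2, 2.5, 0.3]
width: 15.9
grasp_force: 50.0
shift [-0.001  0.017  0.012] turn [0.0029 0.0001 0.0005]
grasp now [533.1 -33.3 149.8] F [10.2  2.5  0.3] M [ 0.44 -2.4  -0.03] t 12.6 w 15.9
head corner now [-124.5   -0.2  118.4] foot [ 95.5   0.2 120.3] F cleaner [10.5 -0.1  0.3]
shift [-0.001  0.017  0.019] turn [0.0029 0.0001 0.0005]
grasp now [533.1 -33.3 149.8] F [10.2  2.5  0.3] M [ 0.44 -2.4  -0.03] t 12.6 w 15.9
head corner now [-124.5   -0.2  118.4] foot [ 95.5   0.2 120.3] F cleaner [10.5 -0.1  0.3]
```

```bash

python3 -m jog '[0,0.009,0.007,0.0015,0,0,1, 0,0.017,0.013,0.003,0,0,1, 0,0.017,0.013,0.003,0,0,1, 0,0.017,0.016,0.003,0,0,1, 0,0.017,0.016,0.003,0,0,1]'
python3 ins.py -120 118 0
```

```text
time: 13.1
tool_pos: [533.2, -33.1, 311.8]
ee_rot: [3.141, 0.0, 1.821]
force: [11.3, 2.8, 1.8]
width: 15.7
grasp_force: 50.0
shift [-0.002  0.046 -0.   ] turn [0.0001 0.0001 0.0005]
grasp now [533.3 -33.2 148.5] F [11.3  2.8  1.8] M [ 0.5  -2.47 -0.05] t 13.1 w 15.7
head corner now [-1.246e+02 -1.000e-01  1.179e+02] foot [ 95.4   0.3 118. ] F cleaner [11.7 -0.1  1.8]
```

```bash

python3 -m jog '[0,0,0.004,0,0,0,1, 0,0.01,0.004,0,0,0,1, 0,0.02,0.004,0,0,0,1, 0,0.03,0.004,0,0,0,1, 0,0.04,0.004,0,0,0,1, 0,0.05,0.004,0,0,0,1, 0,0.06,0.004,0,0,0,1, 0,0.07,0.004,0,0,0,1, 0,0.08,0.004,0,0,0,1, 0,0.09,0.004,0,0,0,1, 0,0.1,0.004,0,0,0,1, 0,0.11,0.004,0,0,0,1, 0,0.12,0.004,0,0,0,1, 0,0.12,0.004,0,0,0,1]'
python3 ins.py -110 118 0
```

```text
time: 14.5
tool_pos: [543.1, -30.7, 311.4]
ee_rot: [-3.137, 0.001, 1.82]
force: [-0.1, -0.0, 11.6]
width: 15.9
grasp_force: 50.0
shift [-0.001  0.044 -0.005] turn [-0.0015  0.0002  0.0003]
grasp now [542.4 -31.  148.1] F [-0.1 -0.  11.6] M [ 0.4  -0.73 -0.07] t 14.5 w 15.9
head corner now [-115.3   -0.2  118.1] foot [104.7   0.  117. ] F cleaner [-0.1 -0.  11.6]
```

```bash

python3 -m jog '[0,0,-0.003,-0.0004,0,0,1, 0,0,-0.006,-0.0008,0,0,1, 0,0,-0.009,-0.0012,0,0,1, 0,0,-0.012,-0.0015,0,0,1, 0,0,-0.012,-0.0015,0,0,1]'
python3 ins.py -110 118 0
```

```text
time: 15.0
tool_pos: [543.1, -30.8, 311.4]
ee_rot: [-3.141, 0.0, 1.821]
force: [5.1, 0.9, 4.5]
width: 16.2
grasp_force: 50.0
shift [ 0.     0.045 -0.004] turn [-0.0002  0.0001  0.0003]
grasp now [543.  -30.9 148.1] F [5.1 0.9 4.5] M [ 0.33 -1.45 -0.09] t 15.0 w 16.2
head corner now [-114.6   -0.2  117.7] foot [1.054e+02 1.000e-01 1.175e+02] F cleaner [ 5.1 -0.4  4.5]
```

```bash

python3 -m jog '[0,0.01,-0.004,0,0,0,1, 0,0.02,-0.004,0,0,0,1, 0,0.03,-0.004,0,0,0,1, 0,0.04,-0.004,0,0,0,1, 0,0.04,-0.004,0,0,0,1]'
python3 ins.py -110 118 0
python3 -m jog '[0,0.005,0,0,0,0,1, 0,0.01,0,0,0,0,1, 0,0.01,0,0,0,0,1]'
python3 ins.py -110 118 0
```

```text
time: 15.5
tool_pos: [546.1, -30.0, 311.4]
ee_rot: [-3.138, 0.0, 1.82]
force: [1.6, 0.4, 6.8]
width: 15.8
grasp_force: 50.0
shift [-0.     0.013 -0.004] turn [-0.0012  0.      0.0003]
grasp now [545.6 -30.2 148.1] F [1.6 0.4 6.8] M [ 0.3  -0.98  0.01] t 15.5 w 15.8
head corner now [-1.121e+02 -1.000e-01  1.180e+02] foot [1.079e+02 1.000e-01 1.172e+02] F cleaner [1.6 0.  6.8]
time: 15.8
tool_pos: [546.9, -29.8, 311.4]
ee_rot: [-3.137, 0.0, 1.82]
force: [0.3, 0.6, 6.2]
width: 15.7
grasp_force: 50.0
shift [-0.     0.005 -0.004] turn [-0.0013  0.0001  0.0003]
grasp now [546.3 -30.  148.1] F [0.3 0.6 6.2] M [ 0.28 -0.89 -0.06] t 15.8 w 15.7
head corner now [-1.113e+02 -1.000e-01  1.181e+02] foot [1.087e+02 1.000e-01 1.172e+02] F cleaner [0.4 0.5 6.2]
```

```bash

python3 -m jog '[0,0,-0.004,-0.0006,0,0,1, 0,0.005,-0.007,-0.0012,0,0,1, 0,0.01,-0.007,-0.0012,0,0,1, 0,0.01,-0.007,-0.0012,0,0,1]'
python3 ins.py -110 118 0
python3 -m jog '[0,0.005,0,0,0,0,1, 0,0.01,0,0,0,0,1, 0,0.01,0,0,0,0,1]'
python3 ins.py -110 118 0
```

```text
time: 16.2
tool_pos: [547.9, -29.6, 311.4]
ee_rot: [-3.141, -0.0, 1.82]
force: [3.0, 0.5, 2.4]
width: 16.0
grasp_force: 50.0
shift [ 0.001 -0.004 -0.004] turn [-0.0003 -0.0001  0.0003]
grasp now [547.7 -29.6 148.1] F [3.  0.5 2.4] M [ 0.22 -0.99 -0.05] t 16.2 w 16.0
head corner now [-1.098e+02 -1.000e-01  1.177e+02] foot [1.102e+02 1.000e-01 1.175e+02] F cleaner [ 3.  -0.2  2.4]
time: 16.5
tool_pos: [548.3, -29.5, 311.4]
ee_rot: [-3.139, -0.0, 1.82]
force: [-0.8, -1.0, 6.2]
width: 15.9
grasp_force: 50.0
shift [ 0.    -0.009 -0.004] turn [-0.0008 -0.0001  0.0002]
grasp now [547.9 -29.6 148.1] F [-0.8 -1.   6.2] M [ 0.07 -0.38 -0.02] t 16.5 w 15.9
head corner now [-1.096e+02 -1.000e-01  1.179e+02] foot [1.104e+02 1.000e-01 1.173e+02] F cleaner [-1.1 -0.7  6.2]
```

```bash

python3 -m jog '[0,0.005,-0.003,-0.0004,0,0,1, 0,0.007,-0.006,-0.0008,0,0,1, 0,0.007,-0.006,-0.0008,0,0,1]'
python3 ins.py -110 118 0
```

```text
time: 16.8
tool_pos: [548.3, -29.5, 311.4]
ee_rot: [-3.139, -0.0, 1.82]
force: [-5.4, -1.2, 4.4]
width: 15.2
grasp_force: 50.0
shift [ 0.    -0.009 -0.004] turn [-0.0007 -0.0001  0.0002]
grasp now [547.9 -29.6 148.1] F [-5.4 -1.2  4.4] M [-0.14  0.67  0.01] t 16.8 w 15.2
head corner now [-1.096e+02 -1.000e-01  1.179e+02] foot [1.104e+02 1.000e-01 1.174e+02] F cleaner [-5.5  0.2  4.4]
```

```bash

python3 -m jog '[0,-0.005,-0.004,0,0,0,1, 0,-0.008,-0.006,0,0,0,1, 0,-0.008,-0.006,0,0,0,1, 0,-0.008,-0.006,0,0,0,0.5, 0,-0.008,-0.006,0,0,0,0.2, 0,-0.008,-0.006,0,0,0,0.2, 0,-0.008,-0.006,0,0,0,0.2, 0,-0.008,-0.006,0,0,0,0.2]'
python3 ins.py -110 118 0
```

```text
time: 17.6
tool_pos: [548.8, -29.3, 312.9]
ee_rot: [3.139, -0.0, 1.82]
force: [-0.6, 1.1, -0.5]
width: 35.1
grasp_force: 0.0
shift [-0.    -0.015  0.011] turn [ 0.0007 -0.      0.0003]
grasp now [549.2 -29.2 149.6] F [-0.6  1.1 -0.5] M [-0.04 -0.09  0.03] t 17.6 w 35.1
head corner now [-1.081e+02 -1.000e-01  1.189e+02] foot [1.119e+02 1.000e-01 1.193e+02] F cleaner [-0.3  1.2 -0.5]
```

Released, force zero. Retreat straight up and look.

```bash

python3 -m jog '[0,0,-0.05,0,0,0,0.2, 0,0,-0.15,0,0,0,0.2, 0,0,-0.35,0,0,0,0.2, 0,0,-0.65,0,0,0,0.2, 0,0,-1,0,0,0,0.2]'
python3 -m jog '[0,-0.2,-0.3,0,0,0,0.2, 0,-0.5,-0.6,0,0,0,0.2, 0,-0.8,-0.8,0,0,0,0.2, 0,-1,-1,0,0,0,0.2, 0,-1,-1,0,0,0,0.2]'
python3 -m jog '[0,-0.3,0,0,0,0,0.2, 0,-0.6,0,0,0,0,0.2, 0,-1,0,0,0,0,0.2, 0,-1,0,0,0,0,0.2]'
python3 - <<'E'
from h import *
from cfg import *
ims=[]
Rc=Rot.from_euler('z',YAW,degrees=True)
for n in("top","scene"):
    im,d=bot.get_image(n); ims.append(im)
    P=Rc.inv().apply(cloud(n,d).reshape(-1,3)-[*C,0])
    for x in(-90,-60,-30,30,60,90):
        m=(abs(P[:,0]-x)<8)&(abs(P[:,1])<70); print(n,x,m.sum(),np.round(np.median(P[m,2]),1) if m.any() else '',end=' | ')
    m=(abs(P[:,1])<60)&(abs(P[:,2]-158)<8)&(abs(P[:,0])<40); print('rib',np.round([P[m,0].min(),P[m,0].max(),np.median(P[m,1])],1) if m.any() else '')
a=ims[0][150:350,250:450]; b=ims[1][150:320,230:400]
cv2.imwrite("pics/m4.png",np.hstack([cv2.resize(i,(400,400),interpolation=2) for i in(a,b)]))
E
```

```text
time: 18.1
tool_pos: [548.2, -29.4, 413.9]
ee_rot: [3.141, -0.001, 1.821]
force: [1.3, -0.5, 0.4]
width: 35.2
grasp_force: 0.0
time: 18.6
tool_pos: [450.0, -54.2, 516.2]
ee_rot: [3.135, 0.004, 1.819]
force: [1.9, -1.1, -0.5]
width: 34.8
grasp_force: 0.0
time: 19.0
tool_pos: [351.9, -79.5, 512.3]
ee_rot: [3.141, 0.001, 1.818]
force: [1.7, -0.2, 0.4]
width: 35.0
grasp_force: 0.0
top -90 199 126.2 | top -60 445 126.1 | top -30 522 125.9 | top 30 511 125.9 | top 60 492 126.0 | top 90 498 125.8 | rib [-7.9  9.8  0.5]
scene -90 253 127.9 | scene -60 257 127.5 | scene -30 209 127.7 | scene 30 293 127.1 | scene 60 294 127.3 | scene 90 63 149.8 | rib [-9.5  7.9  0.1]
```

View pics/m4.png

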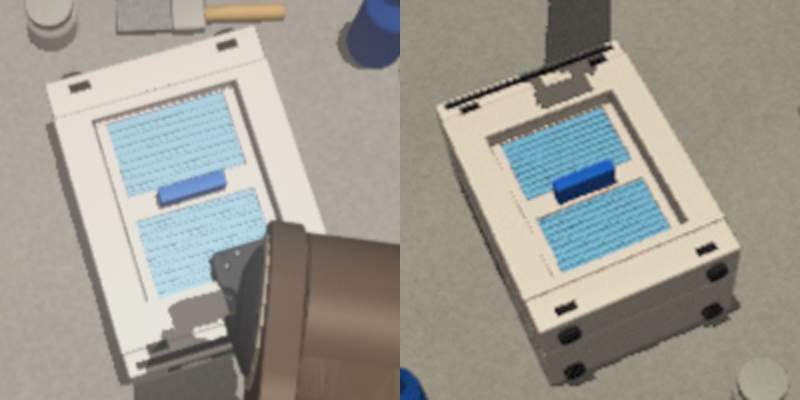

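The pictures show the filter lying flat under both lips. The rib is centred at about x = 0 to 1 mm, y = 0, and nothing is touching it, so I'm handing it in.

```bash
python3 -c "
from rig import bot
print(bot.job_done())"
```

```text
the job is handed in; nothing more can be done
None
```

The fresh filter is in: flat on the ledges, against the foot end and under both lips, with contact forces under about 15 N throughout; the job was handed in at about 19 s with the gripper clear, and no verdict was returned.

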